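Pack the test weight and tuck the carton lid shut

TASK

Pick up the iron test weight by its yellow handle and set it down, without dropping it, upright on the floor of the open cardboard carton. Then fold the tab on the lid's free edge inward and swing the lid fully shut so that the tab is tucked inside the front wall (the one opposite the hinge). Do not crush the carton, and leave the truss model, the glue bottle and the wood offcut where they are.

Things in the scene. Friction and masses are not known exactly. Their poses are not given: they have to be found in the camera images.
- carton: Brown corrugated carton, fixed to the bench, open at the top, blue tape down the front, which faces away from the robot. Outside 128 mm (x) by 168 mm (y) by 80 mm high, walls and floor 4 mm thick. Origin at the centre of its underside; its own -x axis points to the front wall (where the lid's tab belongs), +x to the back wall that carries the lid's hinge, z up.
- carton_floor (a point): Centre of the carton's inner floor, 4 mm above the bench; the free floor is 120 mm (carton x) by 160 mm (carton y). Axes as the carton's.
- rim_front (a point): Middle of the front wall's top edge (80 mm above the bench; centre of the 4 mm wall, 62 mm in front of the carton's centre). The tab must end up behind this rim, inside.
- hinge_line (a point): Middle of the lid's hinge line, on the outer edge of the back wall's top, 80 mm above the bench. The hinge runs along the carton's y axis.
- lid (a joint): Angle of the lid, rad: 0 = shut and lying flat on the walls, 1.57 = standing upright, at most 2.2. The lid is a cardboard panel 120 mm long (hinge to tab crease), 160 mm wide, 4 mm thick. Its hinge is a stiff crease: it stays where it is left and takes about 2 to 3 N at the free edge to move.
- crease (a point): Middle of the crease at the lid's free edge, 120 mm from the hinge, where the tab is joined to the lid.
- tab (a joint): Fold of the tab against the lid, rad: 0 = straight on from the lid, 1.57 = square to it (pointing down when the lid is shut), at most 2.1. Flap 30 mm long, 130 mm wide, 3 mm thick, white outside. Soft crease: 1 N at its edge bends it, less than moves the lid; stays as folded (springs back to 1.9 if beyond). Folded past 1.6 it goes in behind the front wall; folded less it lands on the wall.
- tab_edge (a point): Middle of the tab's free edge, 30 mm from the crease.
- weight: Loose dark iron test weight, 0.5 to 0.9 kg: base 76 mm (x) by 50 mm (y) by 24 mm high, with a bridge handle above it, 66 mm high in all. Origin at the centre of its underside.
- weight_handle (a point): Centre of the weight's yellow handle bar, 60 mm above its underside. The bar runs along the weight's x axis, is 66 mm long, 14 mm wide (y) and 12 mm high, on two posts 58 mm apart; the gap under the bar is 30 mm high.
- truss: Bystander: loose pale wooden truss bridge model, 200 by 66 by 70 mm. Origin at the centre of its underside. Leave alone.
- glue: Bystander: white glue bottle with an orange cap, 52 mm diameter, 130 mm high, standing. Origin at the centre of its underside. Leave alone.
- offcut: Bystander: loose pale wood offcut, 120 by 40 by 20 mm. Origin at the centre of its underside. Leave alone.
Things that resemble listed ones, but are neither listed nor needed, are in the scene too. Leave any turquoise look-alike of the weight alone. What is meant by the carton is not purple, and is the larger of those in its own colour.

How it is judged:
On the way:
1. the weight stands upright on the carton's floor, let go (x of weight in the frame of carton_floor between -0.045 and 0.045 m and y of weight in the frame of carton_floor between -0.065 and 0.065 m and z of weight in the frame of carton_floor below 0.006 m and angle between weight's own z axis and vertical below 0.15 rad and linear speed of weight below 0.02 m/s and contact force between the fingers and weight below 0.05 N), for 0.2 s.
At the end, for the whole second after the job is handed in: The weight stands upright (within 0.15 rad) and at rest on the carton's floor; the lid is shut to within 0.05 rad of flat; the tab's free edge is inside the front wall, at least 18 mm below the top of the carton; nothing moves (x of weight in the frame of carton_floor between -0.045 and 0.045 m and y of weight in the frame of carton_floor between -0.065 and 0.065 m and z of weight in the frame of carton_floor below 0.006 m and angle between weight's own z axis and vertical below 0.15 rad and linear speed of weight below 0.02 m/s and value of joint lid below 0.05 rad and z of tab_edge in the frame of carton below 0.062 m and x of tab_edge in the frame of carton above -0.0605 m and velocity of joint lid between -0.05 and 0.05 rad/s); the robot touches nothing.
It fails at once if the carton's lid or tab is pressed with more than 60 N, or its walls and floor with more than 60 N (crushed) (contact force between any of the arm, the fingers and carton above 60 N).
It fails at once if the weight is dropped (falls free, faster than 0.5 m/s, about 13 mm) (contact force between the fingers and weight below 0.05 N and linear speed of weight above 0.5 m/s).
It fails at once if a bystander is moved by more than 15 mm (distance of any of truss, glue, offcut from where it was at the start of the episode above 0.015 m).
It also fails if it takes over 58 s, if anything falls off the work surface, if the arm or the gripper's body presses on something with over 40 N, if the wrist force passes 120 N, or if a joint passes its speed limit or range.

ROBOT

A 6-joint arm with a two-finger parallel gripper is mounted at the origin on the work surface. World frame = base frame: x ahead of the robot, y to its left, z up, the work surface at z = 0. Lengths are in m, angles in rad, forces in N, time in s.
With the tool pointing down it reaches from about 0.275 to 0.725 m from the base axis. Payload 5.6 kg.
Tool frame: the origin (TCP) lies on the front face of the gripper's body, between the roots of the fingers; the fingertips stand 73 mm ahead of it and the grasp point (between the pads) lies 54 mm ahead of it; z points along the fingers, x is the direction in which the jaws open and shut, and the axes are right-handed (so a half turn about z gives the same grasp; the last joint's range is limited). The gripper opens to 85 mm and grips with 20 to 120 N. Pads are 22 mm wide; open, the fingers measure 114 mm over their backs; the gripper's body (76 mm by 85 mm) begins 54 mm behind the grasp point. The pads swing forward as they close: fully open they stand 13 mm farther back than shut.
Start: joints at [1.518, 0.255, 0.108, 0, -1.424, -0.285], TCP at [0.182, 0.519, 0.304] pointing down, gripper open.
Joint ranges: [-2.95, 2.95], [-1.21, 1.97], [-1.09, 1.5], [-2.87, 1.71], [-2.94, -0.07], [-3.05, 3.05]. Speed limits (rad/s): [2.57, 2.57, 3.14, 3.14, 3.14, 3.14].

INTERFACE

Orientations are given as a rotation vector (axis times angle).
In Python, from station import arm, imaging, models gives the robot as it stands. The module is installed in compiled form; this text tells all that it offers.
- The arm moves only by the tool move_arm, never from a script. Its argument "steps" is a list of rows, each an object with "delta_rot": the turn, a rotation vector about the tool's x, y, z in units of 6 degrees (1.0 is 6 degrees), a list of three; "translation": the shift along the tool's x, y, z in units of 40 mm (1.0 is 40 mm), a list of three; "hand": the gripper command: -1 is fully open, 1 is shut, values between are in proportion. A call has 1 to 5 rows; each row shifts and turns the commanded pose from where the row before left it, along the tool's axes as they then stand; what a row does not reach is not made up. A row lasts 1/8 s, in which the tool goes at most 62.5 mm and 10.7 degrees, less where a joint would pass 70% of its speed; a pose out of reach is approached as far as the arm can. A call with a number of a shift or a turn outside -1 to 1 is refused whole. A call with a gripper value outside its range is refused whole. The fingers move at their own pace and stop on an object; "squeeze" is the grip in N (left out, the last holds). Time passes only in rows, so rows that do not move let the fingers close. It gives the time, the measured TCP pose, the force and the opening at its end, in the units of the state.
- arm.state(): the state, without advancing time (a new reading comes with each control period).
- imaging.snapshot(name): name is "scene" or "side" or "wrist"; returns a dict with "frame" (480x640x3 uint8, blue, green, red), "depth" (480x640 float32, m along the optical axis (not along the pixel's ray), 0 where there is no reading), "K" (3x3 intrinsics, pixels), "world_to_cam" (4x4, takes a point from world to camera coordinates). Camera axes: x right, y up, looking along -z (the intrinsics and any distortion apply to the point x, -y, -z); pixel columns grow to the right and rows downward; lengths in m; the calibration is good to about 2 mm. A picture is of the moment at which its call begins.
- arm.sign_off(): hands the job in, once; it reports no verdict.
Trained networks look in a picture, given as the dict that the camera call returned (one of the last four; its "shot" number tells which), for a name from the list of things; names that differ only in an ending like _2 or _b are one class to them, and where a whole thing is asked for, a point or a joint stands for the part that bears it (a point fixed in the world has none). Each returns a list of dicts, best first, with "confidence" (0 to 1); they miss things now and then, are a little off and sometimes report something else, mostly with a low value. They report only what shows in the picture. A call takes as long as a camera call. They do not tell look-alikes from the thing itself.
- models.outline_of(picture, label): "region" (480x640 bool, what is visible of it) and "box" ([left, top, right, bottom] in pixels, round what is visible of it).
The state is a dict: "clock": time; "q": joint angles; "dq": joint speeds; "effort": joint torques, N m; "ee_pos": TCP position; "orientation": TCP orientation; "wrist_force": force on the tool from outside, world axes, zero at the start; "ft_torque": the same for the moment, N m; "grip_width": opening from 0.0 (shut) to 1.0 (fully open).
Only numpy, scipy, OpenCV 4.12 (cv2) and the standard library are available. Lean on these libraries where they do the work, as an engineer would, in place of code of your own. Each camera call takes 0.05 s, during which the arm holds its last target.

## Working session

There is one attempt and no reset: what is moved stays moved. The work goes in short steps, Python scripts to look and compute and a tool call to move; the robot and the scene stay as the last step left them, time stands still between calls to the robot, and variables do not carry over. Pictures are saved under pics/ and viewed, and the job is handed in when it is done.

Besides the shell and the picture viewer there is one more tool, called as name(argument=value, ...), one argument or row to a line, values as JSON. move_arm: Moves the arm, as the interface text tells. Its arguments: {"type":"object","properties":{"steps":{"type":"array","items":{"type":"object","properties":{"delta_rot":{"type":"array","items":{"type":"number","minimum":-1,"maximum":1}},"translation":{"type":"array","items":{"type":"number","minimum":-1,"maximum":1}},"hand":{"type":"number"}}}},"squeeze":{"type":"number"}},"required":["steps"]}

```bash
mkdir -p pics
cat > h.py <<'E'
import numpy as np, cv2
from station import arm, imaging, models
def w2p(P,s):
    P=np.atleast_2d(P); c=(s['world_to_cam']@np.c_[P,np.ones(len(P))].T)[:3]
    c=np.array([c[0],-c[1],-c[2]]); u=s['K']@c; return (u[:2]/u[2]).T
def cloud(s):
    d=s['depth']; v,u=np.mgrid[:480,:640]; K=s['K']
    x=(u-K[0,2])/K[0,0]*d; y=(v-K[1,2])/K[1,1]*d
    c=np.stack([x,-y,-d,np.ones_like(d)],-1)
    w=c@np.linalg.inv(s['world_to_cam']).T
    w=w[...,:3].copy(); w[d<=0]=np.nan; return w
E
python3 - <<'E'
from h import *
print(arm.state())
for n in ["scene","side","wrist"]:
    s=imaging.snapshot(n); cv2.imwrite(f'pics/{n}0.png',s['frame']); np.savez(f'{n}0.npz',**{k:s[k] for k in('frame','depth','K','world_to_cam')})
    print(n,s['K'][0,0],np.linalg.inv(s['world_to_cam']).round(2).tolist())
    for l in ['carton','lid','weight','truss','glue','offcut','tab']:
        for r in models.outline_of(s,l): print(' ',l,round(r['confidence'],2),r['box'])
E
```

```text
{'clock': 0.0, 'q': array([ 1.51756356e+00,  2.55749186e-01,  1.06983109e-01, -4.74726055e-04,
       -1.42395199e+00, -2.84583978e-01]), 'dq': array([ 0.00145862, -0.0012668 ,  0.0007826 ,  0.00052901,  0.00013124,
        0.00124914]), 'effort': array([-1.86834491e-04, -3.86640751e+01,  2.37944090e+01,  5.36528215e+00,
       -6.22560925e-03,  4.38415171e-06]), 'ee_pos': array([0.182114  , 0.5185722 , 0.30298606]), 'orientation': array([ 1.81539693e+00, -2.56205555e+00,  1.90780297e-03]), 'wrist_force': array([-0.59084929,  0.15463331,  0.57276605]), 'ft_torque': array([ 0.03883047, -0.0395472 ,  0.07559528]), 'grip_width': 1.000700662054617}
scene 564.3675803969844 [[-0.86, -0.41, 0.3, 0.98], [0.51, -0.69, 0.52, 0.62], [-0.01, 0.6, 0.8, 1.13], [0.0, 0.0, 0.0, 1.0]]
  carton 0.97 [405.8, 230.9, 475.4, 293.2]
  carton 0.92 [317.1, 224.5, 424.4, 361.0]
  carton 0.7 [200.9, 279.7, 281.9, 372.5]
  lid 0.75 [412.8, 231.1, 475.0, 283.8]
  lid 0.64 [198.0, 280.2, 275.5, 354.4]
  lid 0.63 [365.5, 222.1, 426.1, 317.1]
  weight 0.64 [264.3, 146.0, 295.1, 178.6]
  weight 0.58 [284.4, 186.2, 3
[... 556 characters left out ...]

  lid 0.9 [162.6, 207.9, 229.7, 262.0]
  lid 0.89 [379.2, 158.5, 456.5, 214.0]
  lid 0.59 [240.1, 128.9, 282.7, 222.1]
  weight 0.86 [349.0, 391.3, 402.8, 445.6]
  weight 0.62 [327.3, 330.8, 368.1, 366.0]
  truss 0.71 [391.9, 243.2, 478.9, 350.1]
  truss 0.48 [323.6, 330.8, 368.5, 369.9]
  glue 0.6 [277.8, 109.7, 298.2, 162.2]
  offcut 0.69 [257.2, 410.7, 296.4, 480.0]
  tab 0.86 [202.0, 207.1, 228.7, 241.1]
  tab 0.75 [241.2, 124.0, 262.2, 176.1]
  tab 0.7 [433.3, 159.9, 451.3, 205.3]
  tab 0.62 [256.3, 410.1, 296.6, 477.3]
  tab 0.44 [241.3, 125.2, 341.2, 245.0]
wrist 422.36899020983134 [[-0.33, 0.91, 0.26, 0.25], [-0.94, -0.32, -0.09, 0.5], [0.0, -0.27, 0.96, 0.37], [0.0, 0.0, 0.0, 1.0]]
```

View pics/scene0.png

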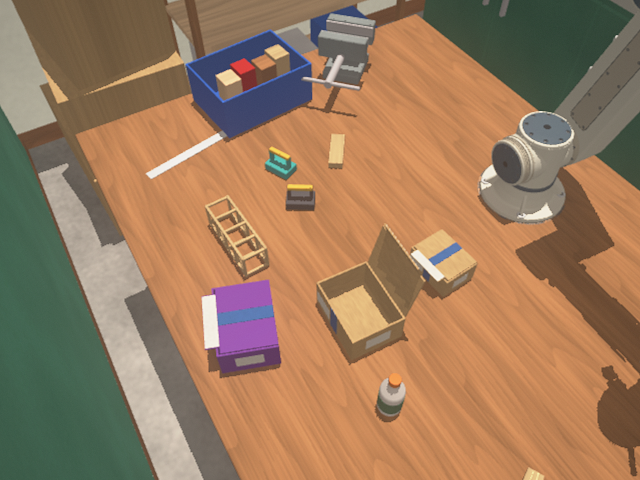

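View pics/side0.png

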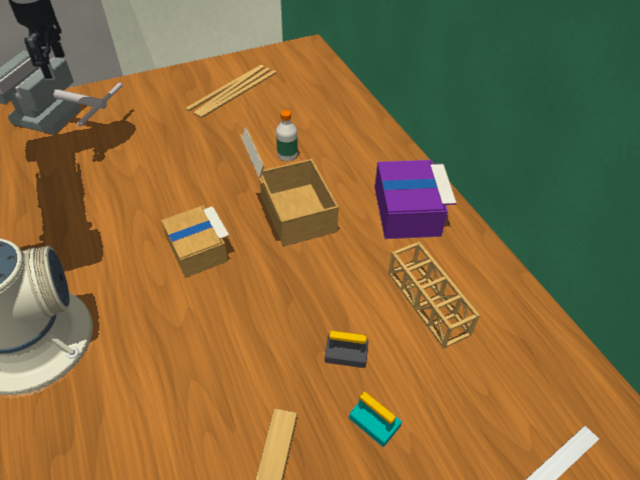

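Both views show the same things. Weight candidates: dark iron weight at scene (300,197) / side (347,348), and the turquoise one at scene (281,162) / side (375,418). I choose the dark one. Carton candidates: large open brown one at scene (360,310) / side (298,202), small brown one at scene (443,262) and purple at scene (245,325). I choose the large open brown one.

Run:
```python
from h import *
S={n:dict(np.load(f'{n}0.npz')) for n in('scene','side')}
a=cv2.resize(S['scene']['frame'][180:220,270:330],None,fx=6,fy=6)
b=cv2.resize(S['side']['frame'][325:375,320:380],None,fx=5,fy=5)
c=cv2.resize(S['scene']['frame'][215:365,310:430],None,fx=3,fy=3)
d=cv2.resize(S['side']['frame'][115:255,230:345],None,fx=3,fy=3)
im=np.zeros((720,800,3),np.uint8)
im[:240,:360]=a; im[:250,400:700]=b; im[255:705,:360]=c;im[255:675,400:745]=d
cv2.imwrite('pics/crop.png',cv2.resize(im,(666,600)))
for n,s in S.items():
    w=cloud(s); f=s['frame']; hsv=cv2.cvtColor(f,cv2.COLOR_BGR2HSV)
    box=(slice(183,215),slice(280,320)) if n=='scene' else (slice(325,372),slice(320,375))
    W=w[box].reshape(-1,3); H=hsv[box].reshape(-1,3)
    m=(W[:,2]>0.045)&(H[:,1]>140); Y=W[m]; 
    r=cv2.minAreaRect((Y[:,:2]*1000).astype(np.float32)); print(n,'handle',m.sum(),r,Y.mean(0),np.percentile(Y[:,2],[5,50,95]))
    top=Y[Y[:,2]>.056]; r=cv2.minAreaRect((top[:,:2]*1000).astype(np.float32)); print('top',len(top),r)
    m=(W[:,2]>0.012)&(W[:,2]<.08); r=cv2.minAreaRect((W[m][:,:2]*1000).astype(np.float32)); print(' all',r)
    # carton
    box=(slice(215,365),slice(310,405)) if n=='scene' else (slice(125,250),slice(232,342))
    W=w[box].reshape(-1,3)
    m=(W[:,2]>0.074)&(W[:,2]<.083); print(' rim',m.sum(),cv2.minAreaRect((W[m][:,:2]*1000).astype(np.float32)))
    print('  zmax',np.nanmax(W[:,2]))
    m=(W[:,2]>0.10); box2=(slice(215,320),slice(360,430)) if n=='scene' else box
    L=w[box2].reshape(-1,3); L=L[(L[:,2]>.095)&(L[:,2]<.26)]
    c=L.mean(0); u,sv,vt=np.linalg.svd(L-c,full_matrices=False); print('  lid n',len(L),c,vt[2],sv/np.sqrt(len(L)),L.min(0),L.max(0))
    for l in ['carton','weight','truss','glue','offcut']: pass
```

```text
scene handle 153 ((533.3375244140625, -267.8345947265625), (23.442707061767578, 64.69833374023438), 58.03081130981445) [ 0.53381493 -0.26554403  0.06382482] [0.05544984 0.06468131 0.06902232]
top 144 ((534.0980224609375, -268.3092346191406), (23.442707061767578, 62.90540313720703), 58.03081130981445)
 all ((534.8231811523438, -267.1258239746094), (57.28854751586914, 76.56563568115234), 60.420799255371094)
 rim 707 ((590.4838256835938, 105.60166931152344), (171.85867309570312, 132.40550231933594), 86.63360595703125)
  zmax 0.22906537571129015
  lid n 2358 [0.50944409 0.11416802 0.15421877] [ 0.97831026 -0.05945961  0.1984278 ] [0.04651235 0.03513959 0.00311195] [0.48983219 0.02780934 0.09512677] [0.52850135 0.19202527 0.22906538]
side handle 325 ((529.9766235351562, -268.8238525390625), (16.119064331054688, 65.42475891113281), 58.81597137451172) [ 0.52923154 -0.27041814  0.06437939] [0.05799913 0.06520962 0.06815125]
top 319 ((529.9766235351562, -268.8238525390625), (16.119064331054688, 65.42475891113281), 58.81597137451172)
 all ((529.1073608398438, -270.2691955566406), (51.000457763671875, 77.00981903076172), 59.90043258666992)
 rim 648 ((594.6749877929688, 171.45553588867188), (312.015380859375, 130.83599853515625), 85.35721588134766)
  zmax 0.22636452885398572
  lid n 598 [0.50884957 0.1107078  0.19309236] [ 0.82906471 -0.27558137  0.48652503] [0.08003432 0.03747243 0.01191879] [0.48698583 0.02694838 0.09508935] [0.65817092 0.30946657 0.22636453]
```

View pics/crop.png

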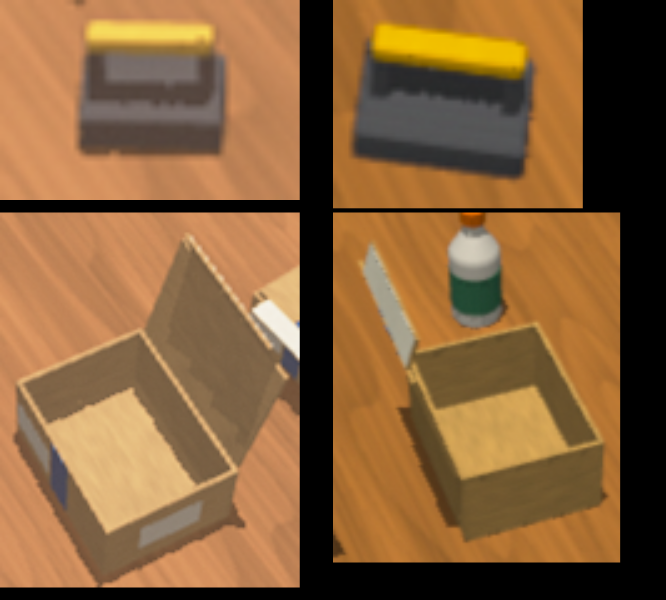

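The crop confirms the dark weight with its yellow bar upright, and the large carton with its lid up and white tab towards the robot. Next I refine the carton and lid profile.

```bash
cat > prof.py <<'E'
from h import *
def prof(s,c=(.5905,.1056),yaw=176.6,zmin=.084):
    w=cloud(s).reshape(-1,3); a=np.radians(yaw); R=np.array([[np.cos(a),np.sin(a)],[-np.sin(a),np.cos(a)]])
    p=np.c_[(w[:,:2]-np.array(c))@R.T,w[:,2]]
    m=(p[:,0]>-.12)&(p[:,0]<.16)&(abs(p[:,1])<.086)&(p[:,2]>zmin)&(p[:,2]<.28)
    return p[m]
E
python3 - <<'E'
from prof import *
for n in('scene','side'):
    s=dict(np.load(f'{n}0.npz')); p=prof(s,zmin=.06)
    print(n)
    for z in np.arange(.06,.25,.01):
        q=p[(p[:,2]>=z)&(p[:,2]<z+.01)&(p[:,0]>0.03)]
        if len(q)>3: print(round(z,3),len(q),np.percentile(q[:,0],[5,50,95]).round(4),np.percentile(q[:,1],[1,50,99]).round(3))
    w=cloud(s).reshape(-1,3)
    m=(abs(w[:,0]-.59)<.09)&(abs(w[:,1]-.105)<.11)&(w[:,2]>.0755)&(w[:,2]<.0825)
    W=w[m]
    h=np.histogram(W[:,0],np.arange(.5,.68,.004)); print(h[0])
    h=np.histogram(W[:,1],np.arange(.0,.22,.004)); print(h[0])
    print(cv2.minAreaRect((W[:,:2]*1000).astype(np.float32)))
    im=cv2.resize(s['frame'],None,fx=1,fy=1); a=np.radians(176.6)
    pts=[]
    for x,y in((-64,-84),(-64,84),(64,84),(64,-84)):
        for z in(0,80):
            pts.append((.5905+(x*np.cos(a)-y*np.sin(a))/1e3,.1056+(x*np.sin(a)+y*np.cos(a))/1e3,z/1e3))
    im=cv2.resize(im,None,fx=4,fy=4,interpolation=cv2.INTER_CUBIC)
    u=(w2p(pts,s)*4+1.5).astype(int)
    for i in range(4):
        for j in(0,1): cv2.line(im,tuple(map(int,u[2*i+j])),tuple(map(int,u[(2*i+2)%8+j])),(0,255,0),1)
    c=u.mean(0).astype(int); cr=im[c[1]-300:c[1]+300,c[0]-200:c[0]+200]
    cv2.imwrite(f'pics/fit_{n}.png',cr)
a=cv2.imread('pics/fit_scene.png');b=cv2.imread('pics/fit_side.png');cv2.imwrite('pics/fit.png',np.hstack([a,b]))
E
```

```text
scene
0.06 161 [0.034  0.0586 0.0601] [-0.085 -0.004  0.082]
0.07 256 [0.037  0.0593 0.0642] [-0.084 -0.003  0.084]
0.08 254 [0.0428 0.0638 0.0666] [-0.083 -0.007  0.084]
0.09 202 [0.0646 0.067  0.0698] [-0.079 -0.003  0.078]
0.1 192 [0.0676 0.0697 0.0724] [-0.078 -0.003  0.078]
0.11 202 [0.0699 0.0723 0.0748] [-0.079 -0.003  0.079]
0.12 198 [0.0724 0.0749 0.0775] [-0.08  -0.008  0.078]
0.13 198 [0.0749 0.0776 0.0799] [-0.079 -0.008  0.078]
0.14 207 [0.0774 0.0799 0.0828] [-0.079 -0.003  0.078]
0.15 230 [0.0799 0.0827 0.0854] [-0.079 -0.008  0.08 ]
0.16 209 [0.0829 0.0852 0.0877] [-0.08  -0.005  0.077]
0.17 219 [0.0853 0.0877 0.0901] [-0.079 -0.007  0.078]
0.18 228 [0.0877 0.0903 0.0927] [-0.079 -0.003  0.077]
0.19 182 [0.0904 0.0925 0.0948] [-0.079 -0.006  0.08 ]
0.2 40 [0.0889 0.0905 0.0922] [-0.064 -0.013  0.063]
0.21 47 [0.0857 0.0873 0.089 ] [-0.065  0.004  0.064]
0.22 113 [0.0839 0.0857 0.0883] [-0.064 -0.006  0.064]
[ 0  0  0  0  0 17 61 81 46 11  9  9 10  7  9  9  8  9 10  7  7  9  8  5
  9  8  9  6  8 11  6 10  6  9  8  6 12 47 65 42  1  0  0  0  0]
[ 0  0  0  0 16 51 47 12 
[... 839 characters left out ...]
0953] [0.021 0.081 0.082]
0.18 11 [0.093  0.0948 0.0979] [0.015 0.08  0.082]
0.19 77 [0.096  0.0984 0.0993] [-0.079  0.018  0.081]
0.2 128 [0.0943 0.0963 0.0981] [-0.063  0.006  0.067]
0.21 137 [0.0903 0.0928 0.0951] [-0.062  0.007  0.067]
0.22 125 [0.0868 0.0894 0.0917] [-0.062  0.007  0.065]
[ 0  0  0  0  3 25 41 29 10  9 11  9 11  8  8 11 10  9 11  7 12 10  8 11
  8 10  9 12  9 10  7 10 10 11  8 10 36 51 35  7  0  0  0  0  0]
[ 0  0  0  3 40 86 36 10  5  6  7  3  5  7  3  6  4  5  7  3  6  5  6  3
  5  9  4  6  7  1  7  3  5  5  6  8  4  5  5  4  5  5  6  4  7 54 48 27
  0  0  0  0  0  0]
((588.5187377929688, 102.91130065917969), (174.59596252441406, 131.1626434326172), 85.90158081054688)
```

View pics/fit.png

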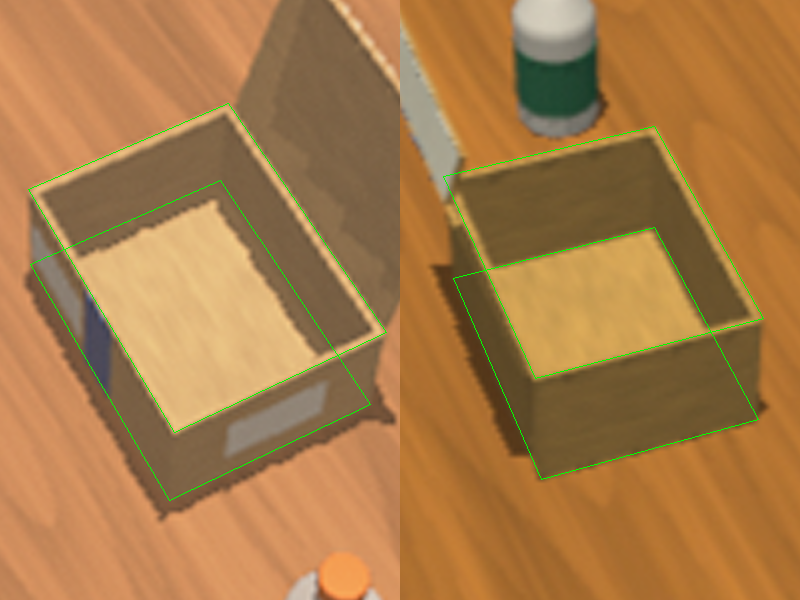

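The fit matches in both views. Carton centre is (0.590, 0.105) with its front towards world +x, the lid is at about 1.8 rad, and the tab is already folded about 0.5. The handle is at (0.532, -0.268) with the bar at -31°. I'll move over the weight now.

move_arm(
  squeeze=60,
  steps=[
    {"translation": [0.3,-0.28,-0.7],"hand": -1},
    {"translation": [0.8,-0.75,-0.7],"hand": -1},
    {"translation": [1,-0.945,0],"hand": -1},
    {"translation": [1,-0.945,0],"hand": -1},
    {"translation": [1,-0.945,0],"hand": -1},
  ],
)

```text
$.steps[0]: bad value
```

move_arm(
  steps=[
    {"translation": [1,-0.945,0],"hand": -1},
    {"translation": [1,-0.945,0],"hand": -1},
    {"translation": [1,-0.945,0],"hand": -1},
    {"translation": [1,-0.945,0],"hand": -1},
    {"translation": [1,-0.945,0],"hand": -1},
  ],
)

```text
$.steps[0]: bad value
```

move_arm(
  steps=[
    {"translation": [1,-0.945,0],"hand": -1},
    {"translation": [1,-0.945,0],"hand": -1},
    {"translation": [1,-0.945,0],"hand": -1},
    {"translation": [1,-0.945,0.5],"hand": -1},
    {"translation": [1,-0.945,0.5],"hand": -1},
  ],
)

```text
$.steps[0]: bad value
```

move_arm(
  squeeze=60,
  steps=[
    {"delta_rot": [0,0,0],"translation": [0.3,-0.28,-0.7],"hand": -1},
    {"delta_rot": [0,0,0],"translation": [0.8,-0.75,-0.7],"hand": -1},
    {"delta_rot": [0,0,0],"translation": [1,-0.945,0],"hand": -1},
    {"delta_rot": [0,0,0],"translation": [1,-0.945,0],"hand": -1},
    {"delta_rot": [0,0,0],"translation": [1,-0.945,0],"hand": -1},
  ],
)

```text
clock: 1.82
ee_pos: [0.2741, 0.3113, 0.3601]
orientation: [-1.817, 2.562, 0.0]
wrist_force: [0.6, -0.1, -0.5]
grip_width: 0.995
```

move_arm(
  steps=[
    {"delta_rot": [0,0,0],"translation": [1,-0.945,0],"hand": -1},
    {"delta_rot": [0,0,0],"translation": [1,-0.945,0],"hand": -1},
    {"delta_rot": [0,0,0],"translation": [1,-0.945,0],"hand": -1},
    {"delta_rot": [0,0,0],"translation": [1,-0.945,0],"hand": -1},
    {"delta_rot": [0,0,0],"translation": [1,-0.945,0],"hand": -1},
  ],
)

```text
clock: 2.45
ee_pos: [0.3861, 0.0598, 0.3603]
orientation: [-1.816, 2.562, -0.0]
wrist_force: [1.2, 1.2, 0.8]
grip_width: 1.003
```

move_arm(
  steps=[
    {"delta_rot": [0,0,0],"translation": [1,-0.945,0],"hand": -1},
    {"delta_rot": [0,0,0.5],"translation": [1,-0.945,0],"hand": -1},
    {"delta_rot": [0,0,0.5],"translation": [1,-0.945,0],"hand": -1},
    {"delta_rot": [0,0,0.5],"translation": [1,-0.945,0.5],"hand": -1},
    {"delta_rot": [0,0,0.5],"translation": [0.8,-0.8,0.5],"hand": -1},
  ],
)

```text
clock: 3.08
ee_pos: [0.4808, -0.1881, 0.3193]
orientation: [-1.535, 2.741, -0.0]
wrist_force: [-0.3, 0.3, 0.6]
grip_width: 1.005
```

Run:
```python
from h import *
s=imaging.snapshot('wrist'); cv2.imwrite('pics/wrist1.png',s['frame']); np.savez('wrist1.npz',**{k:s[k] for k in('frame','depth','K','world_to_cam')})
st=arm.state(); print(st['clock'],st['ee_pos'],st['q'],st['orientation'])
w=cloud(s); hsv=cv2.cvtColor(s['frame'],cv2.COLOR_BGR2HSV)
m=(abs(w[...,0]-.532)<.06)&(abs(w[...,1]+.268)<.06)&(w[...,2]>.052)&(w[...,2]<.08)&(hsv[...,1]>140)
Y=w[m]; print(m.sum(),cv2.minAreaRect((Y[:,:2]*1000).astype(np.float32)),np.percentile(Y,[5,50,95],axis=0))
```

```text
3.125 [ 0.48058575 -0.19108974  0.31552492] [-7.49245667e-02  1.89527776e-01  5.27457889e-02  6.25980826e-04
 -1.43962977e+00  1.09141741e+00] [ 1.5265097  -2.74003353 -0.00403744]
1813 ((531.1812744140625, -268.4093322753906), (14.237958908081055, 64.83247375488281), 57.32326889038086) [[ 0.50700409 -0.28503995  0.06433925]
 [ 0.53237171 -0.26864256  0.066609  ]
 [ 0.55602683 -0.25142083  0.06802685]]
```

View pics/wrist1.png

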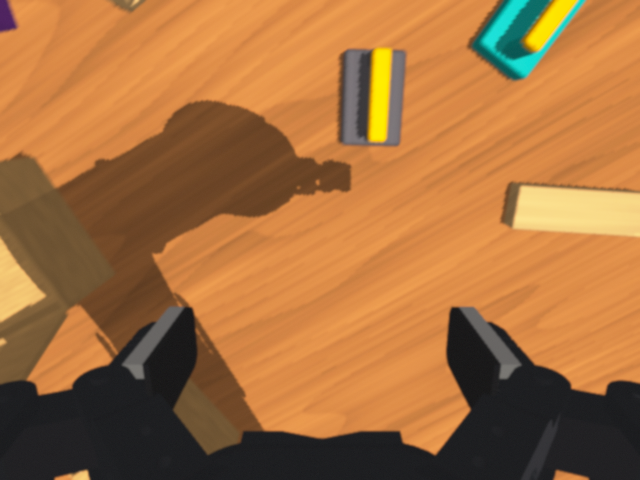

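move_arm(
  steps=[
    {"delta_rot": [0,0,0],"translation": [0.33,-0.7,0.5],"hand": -1},
    {"delta_rot": [0,0,0],"translation": [0.33,-0.7,0.7],"hand": -1},
    {"delta_rot": [0,0,0],"translation": [0.32,-0.7,0.7],"hand": -1},
    {"delta_rot": [0,0,0],"translation": [0,0,0.7],"hand": -1},
    {"delta_rot": [0,0,0],"translation": [0,0,0.2],"hand": -1},
  ],
)

```text
clock: 3.75
ee_pos: [0.5309, -0.2631, 0.2058]
orientation: [1.536, -2.737, -0.005]
wrist_force: [0.7, 0.9, 0.7]
grip_width: 0.999
```

```bash
cat > plan.py <<'E'
from h import *
from scipy.spatial.transform import Rotation as Rn
def plan(tx,ty,tz,s=None):
    st=arm.state(); R=Rn.from_rotvec(st['orientation']).as_matrix()
    print(round(st['clock'],2),'pos',st['ee_pos'].round(4),'xyaw',np.degrees(np.arctan2(R[1,0],R[0,0])).round(2),'z',R[:,2].round(3),'F',st['wrist_force'].round(1),'w',round(st['grip_width'],3))
    print('units',(R.T@(np.array([tx,ty,tz])-st['ee_pos'])/.04).round(3))
E
python3 -c "
from plan import *
s=imaging.snapshot('wrist'); cv2.imwrite('pics/wrist2.png',s['frame'])
plan(.5315,-.2685,.114)
w=cloud(s); hsv=cv2.cvtColor(s['frame'],cv2.COLOR_BGR2HSV)
m=(abs(w[...,0]-.532)<.06)&(abs(w[...,1]+.268)<.06)&(w[...,2]>.052)&(w[...,2]<.08)&(hsv[...,1]>140)
Y=w[m]; print(m.sum(),cv2.minAreaRect((Y[:,:2]*1000).astype(np.float32)))
"
```

```text
3.8 pos [ 0.531  -0.2629  0.2061] xyaw -121.36 z [-0.003  0.001 -1.   ] F [-0.6  0.5  0. ] w 0.998
units [ 0.111 -0.09   2.303]
3182 ((531.3679809570312, -268.42852783203125), (14.036151885986328, 65.36253356933594), 57.25383758544922)
```

View pics/wrist2.png

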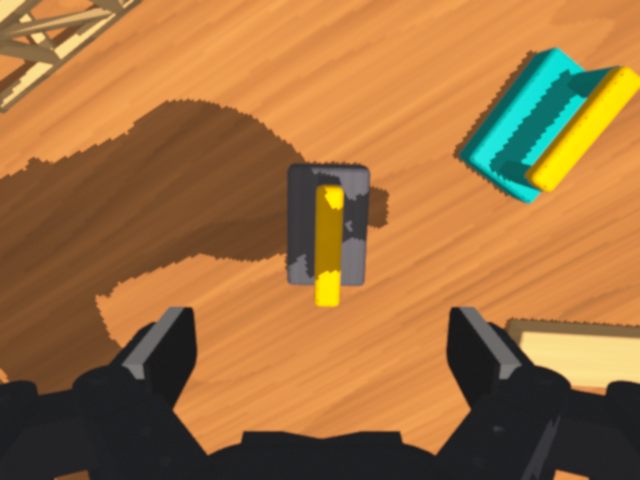

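move_arm(
  steps=[
    {"delta_rot": [0,0,0.18],"translation": [0.11,-0.09,0.3],"hand": -1},
    {"delta_rot": [0,0,0],"translation": [0,0,0.8],"hand": -1},
    {"delta_rot": [0,0,0],"translation": [0,0,0.8],"hand": -1},
    {"delta_rot": [0,0,0],"translation": [0,0,0.4],"hand": -1},
    {"delta_rot": [0,0,0],"translation": [0,0,0],"hand": -1},
  ],
)

```text
clock: 4.42
ee_pos: [0.5323, -0.2688, 0.1156]
orientation: [1.512, -2.753, -0.001]
wrist_force: [-0.1, -0.7, 0.0]
grip_width: 1.0
```

```bash
python3 -c "
from plan import *
plan(.5315,-.2685,.114)"
```

```text
4.42 pos [ 0.5323 -0.2688  0.1156] xyaw -122.44 z [-0.001  0.    -1.   ] F [-0.1 -0.7  0. ] w 1.0
units [0.005 0.021 0.04 ]
```

Aligned within 1 mm, so I close the gripper.

move_arm(
  squeeze=80,
  steps=[
    {"delta_rot": [0,0,0],"translation": [0,0,0.03],"hand": 1},
    {"delta_rot": [0,0,0],"translation": [0,0,0],"hand": 1},
    {"delta_rot": [0,0,0],"translation": [0,0,0],"hand": 1},
    {"delta_rot": [0,0,0],"translation": [0,0,0],"hand": 1},
    {"delta_rot": [0,0,0],"translation": [0,0,0],"hand": 1},
  ],
)

```text
clock: 5.05
ee_pos: [0.5328, -0.2687, 0.1152]
orientation: [-1.513, 2.753, -0.001]
wrist_force: [-0.0, 1.3, 4.0]
grip_width: 0.146
```

move_arm(
  steps=[
    {"delta_rot": [0,0,0],"translation": [0,0,0],"hand": 1},
    {"delta_rot": [0,0,0],"translation": [0,0,0],"hand": 1},
    {"delta_rot": [0,0,0],"translation": [0,0,0],"hand": 1},
  ],
)

```text
clock: 5.42
ee_pos: [0.5328, -0.2687, 0.1152]
orientation: [-1.513, 2.753, -0.001]
wrist_force: [-0.4, 3.5, 5.6]
grip_width: 0.149
```

move_arm(
  steps=[
    {"delta_rot": [0,0,0],"translation": [0,0,-0.2],"hand": 1},
    {"delta_rot": [0,0,0],"translation": [0,0,-0.4],"hand": 1},
    {"delta_rot": [0,0,0],"translation": [0,0,-0.6],"hand": 1},
    {"delta_rot": [0,0,0],"translation": [0,0,-0.8],"hand": 1},
    {"delta_rot": [0,0,0],"translation": [0,0,-0.8],"hand": 1},
  ],
)

```text
clock: 6.05
ee_pos: [0.532, -0.2688, 0.2278]
orientation: [1.512, -2.753, -0.001]
wrist_force: [0.8, 0.1, -5.5]
grip_width: 0.146
```

```bash
python3 -c "
from plan import *
s=imaging.snapshot('side'); cv2.imwrite('pics/side1.png',s['frame'])
plan(.590,.105,.26)"
```

```text
6.1 pos [ 0.5336 -0.2699  0.2332] xyaw -122.41 z [ 0.006 -0.004 -1.   ] F [ 1.1 -1.7  1.2] w 0.147
units [-8.669  3.827 -0.696]
```

View pics/side1.png

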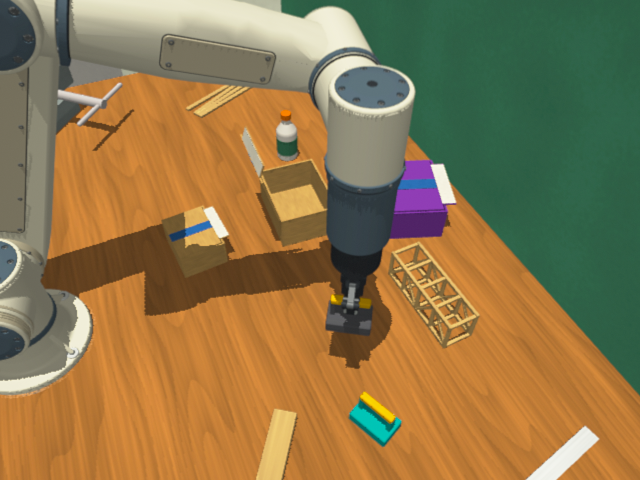

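move_arm(
  steps=[
    {"delta_rot": [0,0,-0.8],"translation": [0,0,-0.2],"hand": 1},
    {"delta_rot": [0,0,-1],"translation": [0,0,-0.3],"hand": 1},
    {"delta_rot": [0,0,-1],"translation": [0,0,-0.2],"hand": 1},
    {"delta_rot": [0,0,-1],"translation": [0,0,0],"hand": 1},
    {"delta_rot": [0,0,-1],"translation": [0,0,0],"hand": 1},
  ],
)

```text
clock: 6.72
ee_pos: [0.5321, -0.2687, 0.254]
orientation: [2.153, -2.287, -0.002]
wrist_force: [0.1, -0.3, -5.4]
grip_width: 0.146
```

```bash
python3 -c "
from plan import *
plan(.592,.105,.26)"
```

```text
6.72 pos [ 0.5321 -0.2687  0.254 ] xyaw -93.46 z [-0.001  0.001 -1.   ] F [ 0.1 -0.3 -5.4] w 0.146
units [-9.415 -0.932 -0.144]
```

move_arm(
  steps=[
    {"delta_rot": [0,0,0],"translation": [-0.5,-0.1,-0.1],"hand": 1},
    {"delta_rot": [0,0,0],"translation": [-0.9,-0.1,0],"hand": 1},
    {"delta_rot": [0,0,0],"translation": [-1,-0.1,0],"hand": 1},
    {"delta_rot": [0,0,0],"translation": [-1,-0.1,0],"hand": 1},
    {"delta_rot": [0,0,0],"translation": [-1,-0.1,0],"hand": 1},
  ],
)

```text
clock: 7.35
ee_pos: [0.5635, -0.0924, 0.2585]
orientation: [-2.149, 2.292, 0.001]
wrist_force: [0.5, -0.8, -5.7]
grip_width: 0.14
```

move_arm(
  steps=[
    {"delta_rot": [0,0,0],"translation": [-1,-0.1,0],"hand": 1},
    {"delta_rot": [0,0,0],"translation": [-1,-0.1,0],"hand": 1},
    {"delta_rot": [0,0,0],"translation": [-1,-0.1,0],"hand": 1},
    {"delta_rot": [0,0,0],"translation": [-1,-0.1,0],"hand": 1},
    {"delta_rot": [0,0,0],"translation": [-0.7,-0.03,0],"hand": 1},
  ],
)

```text
clock: 7.98
ee_pos: [0.5923, 0.0946, 0.2583]
orientation: [2.15, -2.291, -0.001]
wrist_force: [0.5, -1.3, -5.6]
grip_width: 0.144
```

move_arm(
  steps=[
    {"delta_rot": [0,0,0],"translation": [-0.3,0,0],"hand": 1},
    {"delta_rot": [0,0,0],"translation": [0,0,0],"hand": 1},
    {"delta_rot": [0,0,0],"translation": [0,0,0],"hand": 1},
  ],
)

```text
clock: 8.35
ee_pos: [0.5933, 0.1034, 0.2587]
orientation: [2.149, -2.291, 0.0]
wrist_force: [0.0, 0.8, -6.5]
grip_width: 0.147
```

```bash
python3 -c "
from plan import *
s=imaging.snapshot('side'); cv2.imwrite('pics/side2.png',s['frame'][90:330,180:500])
t=imaging.snapshot('scene'); cv2.imwrite('pics/scene2.png',np.vstack([s['frame'][90:290,180:500],t['frame'][190:390,280:600]]))
plan(.592,.105,.12)"
```

```text
8.45 pos [0.5933 0.1032 0.2588] xyaw -93.71 z [-0. -0. -1.] F [ 0.7 -0.8 -5.9] w 0.147
units [-0.044  0.036  3.47 ]
```

View pics/scene2.png

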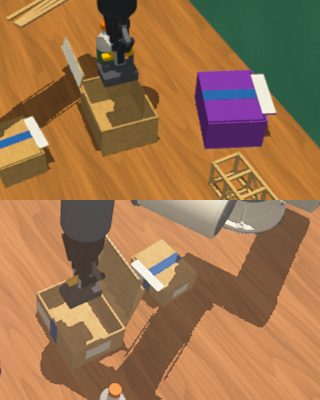

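The weight hangs level over the carton opening (upper picture ~(118,75), lower ~(80,290)). I lower it.

move_arm(
  steps=[
    {"delta_rot": [0,0,0],"translation": [-0.03,0.03,0.4],"hand": 1},
    {"delta_rot": [0,0,0],"translation": [0,0,0.7],"hand": 1},
    {"delta_rot": [0,0,0],"translation": [0,0,0.8],"hand": 1},
    {"delta_rot": [0,0,0],"translation": [0,0,0.8],"hand": 1},
    {"delta_rot": [0,0,0],"translation": [0,0,0.4],"hand": 1},
  ],
)

```text
clock: 9.07
ee_pos: [0.5915, 0.1044, 0.133]
orientation: [2.147, -2.29, -0.002]
wrist_force: [0.4, -0.4, -4.7]
grip_width: 0.148
```

move_arm(
  steps=[
    {"delta_rot": [0,0,0],"translation": [0,0,0.1],"hand": 1},
    {"delta_rot": [0,0,0],"translation": [0,0,0.1],"hand": 1},
    {"delta_rot": [0,0,0],"translation": [0,0,0],"hand": 1},
  ],
)

```text
clock: 9.45
ee_pos: [0.5927, 0.1055, 0.1275]
orientation: [-2.149, 2.29, -0.001]
wrist_force: [0.5, -0.6, -5.7]
grip_width: 0.147
```

move_arm(
  steps=[
    {"delta_rot": [0,0,0],"translation": [0,0,0.07],"hand": 1},
    {"delta_rot": [0,0,0],"translation": [0,0,0.06],"hand": 1},
    {"delta_rot": [0,0,0],"translation": [0,0,0],"hand": 1},
  ],
)

```text
clock: 9.82
ee_pos: [0.5922, 0.1054, 0.1213]
orientation: [2.15, -2.29, -0.0]
wrist_force: [-0.6, 0.4, -6.3]
grip_width: 0.145
```

move_arm(
  steps=[
    {"delta_rot": [0,0,0],"translation": [0,0,0.05],"hand": 1},
    {"delta_rot": [0,0,0],"translation": [0,0,0],"hand": 1},
  ],
)

```text
clock: 10.07
ee_pos: [0.5923, 0.1054, 0.1194]
orientation: [2.15, -2.291, 0.0]
wrist_force: [0.0, -0.3, -6.5]
grip_width: 0.145
```

move_arm(
  steps=[
    {"delta_rot": [0,0,0],"translation": [0,0,0.05],"hand": 1},
    {"delta_rot": [0,0,0],"translation": [0,0,0],"hand": 1},
  ],
)

```text
clock: 10.32
ee_pos: [0.5923, 0.1055, 0.1192]
orientation: [-2.15, 2.29, -0.001]
wrist_force: [-5.3, 1.0, 4.3]
grip_width: 0.145
```

move_arm(
  steps=[
    {"delta_rot": [0,0,0],"translation": [0,0,0.03],"hand": 1},
    {"delta_rot": [0,0,0],"translation": [0,0,0],"hand": 1},
  ],
)

```text
clock: 10.58
ee_pos: [0.5923, 0.1055, 0.1192]
orientation: [-2.15, 2.289, -0.002]
wrist_force: [-9.2, 0.4, 11.3]
grip_width: 0.146
```

The weight is on the floor: the reading went from -6 to +11 N with no further descent. I release it with a partial opening.

move_arm(
  steps=[
    {"delta_rot": [0,0,0],"translation": [0,0,-0.04],"hand": 0.3},
    {"delta_rot": [0,0,0],"translation": [0,0,0],"hand": 0.1},
    {"delta_rot": [0,0,0],"translation": [0,0,0],"hand": 0.1},
    {"delta_rot": [0,0,0],"translation": [0,0,0],"hand": 0.1},
  ],
)

```text
clock: 11.08
ee_pos: [0.5924, 0.1053, 0.1178]
orientation: [2.15, -2.291, 0.0]
wrist_force: [-0.4, 0.2, 0.0]
grip_width: 0.448
```

move_arm(
  steps=[
    {"delta_rot": [0,0,0],"translation": [0,0,-0.3],"hand": 0.1},
    {"delta_rot": [0,0,0],"translation": [0,0,-0.8],"hand": 0.1},
    {"delta_rot": [0,0,0],"translation": [0,0,-1],"hand": 0.1},
    {"delta_rot": [0,0,0],"translation": [0,0,-1],"hand": 0.1},
    {"delta_rot": [0,0,0],"translation": [0,0,-1],"hand": 0.5},
  ],
)

```text
clock: 11.7
ee_pos: [0.5922, 0.1052, 0.2843]
orientation: [-2.149, 2.29, -0.001]
wrist_force: [-0.0, -0.1, -0.2]
grip_width: 0.256
```

```bash
python3 -c "
from prof import *; from plan import *
t=imaging.snapshot('wrist'); cv2.imwrite('pics/wrist3.png',t['frame'])
u=imaging.snapshot('scene'); cv2.imwrite('pics/scene3.png',u['frame'])
plan(.44,.105,.36)
p=prof(u,zmin=.19); print(len(p),p.min(0) if len(p) else 0)
w=cloud(t); hsv=cv2.cvtColor(t['frame'],cv2.COLOR_BGR2HSV)
m=(abs(w[...,0]-.592)<.06)&(abs(w[...,1]-.105)<.06)&(w[...,2]>.058)&(w[...,2]<.08)&(hsv[...,1]>180)&(hsv[...,2]>100)
Y=w[m]; print(m.sum(),cv2.minAreaRect((Y[:,:2]*1000).astype(np.float32)),np.percentile(Y,[5,50,95],axis=0))
"
```

```text
11.8 pos [0.5941 0.1054 0.2885] xyaw -93.61 z [ 0.011  0.002 -1.   ] F [0.6 1.1 0.6] w 0.248
units [ 0.248  3.825 -1.828]
680 [-0.01922563 -0.07979009  0.19002004]
1763 ((590.984375, 105.64923858642578), (13.33813762664795, 65.05325317382812), 86.64249420166016) [[0.56232404 0.0992286  0.06885087]
 [0.59269402 0.10543343 0.07069612]
 [0.6206634  0.11180686 0.07189819]]
```

View pics/wrist3.png

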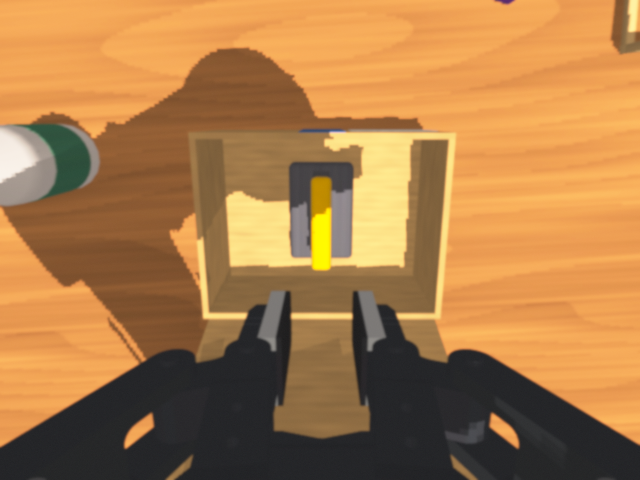

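View pics/scene3.png

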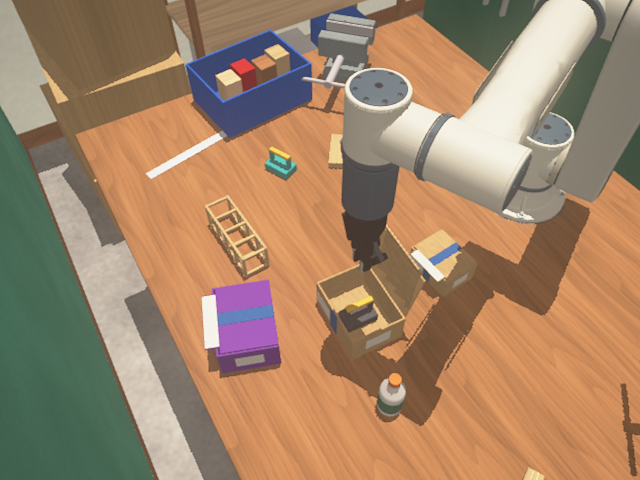

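The weight stands upright, bar along the carton's x, centred near (592,105) mm. In the wrist view its handle is at (321,222), in the scene view at (357,307). Next I go to the robot side of the lid to fold the tab.

move_arm(
  steps=[
    {"delta_rot": [0,0,0],"translation": [0,0,-1],"hand": 1},
    {"delta_rot": [0,0,0],"translation": [0,0.2,-0.8],"hand": 1},
    {"delta_rot": [0,0,0],"translation": [0,0.9,0],"hand": 1},
    {"delta_rot": [0,0,0],"translation": [0.03,1,0],"hand": 1},
    {"delta_rot": [0,0,0],"translation": [0,1,0],"hand": 1},
  ],
)

```text
clock: 12.42
ee_pos: [0.4672, 0.1118, 0.3543]
orientation: [-2.149, 2.291, -0.0]
wrist_force: [-0.2, 0.6, 0.8]
grip_width: -0.001
```

move_arm(
  steps=[
    {"delta_rot": [0,0,0],"translation": [0,0.6,0],"hand": 1},
    {"delta_rot": [0,0,0],"translation": [0,0,0],"hand": 1},
    {"delta_rot": [0,0,0],"translation": [0,0,0],"hand": 1},
  ],
)

```text
clock: 12.8
ee_pos: [0.4448, 0.1136, 0.3542]
orientation: [-2.15, 2.29, -0.0]
wrist_force: [-0.1, -0.1, 0.3]
grip_width: 0.003
```

```bash
python3 -c "
from prof import *; from plan import *
plan(.445,.1136,.288)
t=imaging.snapshot('side'); cv2.imwrite('pics/side4.png',cv2.resize(t['frame'][60:280,180:380],None,fx=2.5,fy=2.5))
"
```

```text
12.8 pos [0.4448 0.1136 0.3542] xyaw -93.63 z [ 0.001  0.    -1.   ] F [-0.1 -0.1  0.3] w 0.003
units [-1.000e-03 -4.000e-03  1.656e+00]
```

View pics/side4.png

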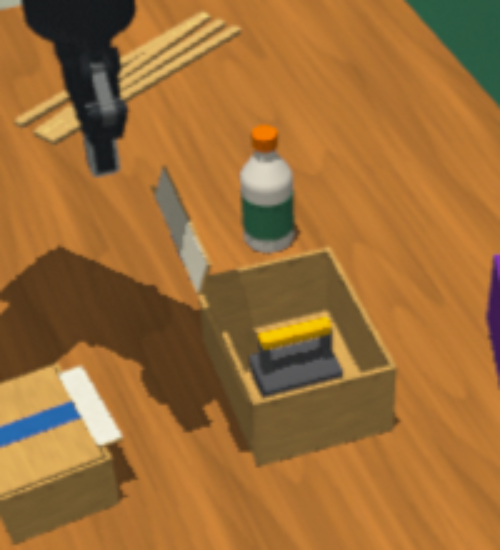

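move_arm(
  steps=[
    {"delta_rot": [0,0,0],"translation": [0,0,0.8],"hand": 1},
    {"delta_rot": [0,0,0],"translation": [0,-0.2,0.8],"hand": 1},
    {"delta_rot": [0,0,0],"translation": [0,-0.4,0],"hand": 1},
    {"delta_rot": [0,0,0],"translation": [0,-0.3,0],"hand": 1},
    {"delta_rot": [0,0,0],"translation": [0,-0.2,0],"hand": 1},
  ],
)

```text
clock: 13.48
ee_pos: [0.4902, 0.1108, 0.2911]
orientation: [-2.148, 2.29, -0.001]
wrist_force: [0.0, -0.4, 0.5]
grip_width: -0.004
```

move_arm(
  steps=[
    {"delta_rot": [0,0,0],"translation": [0,-0.2,0],"hand": 1},
    {"delta_rot": [0,0,0],"translation": [0,-0.2,0],"hand": 1},
  ],
)

```text
clock: 13.72
ee_pos: [0.5049, 0.1098, 0.2903]
orientation: [-2.15, 2.29, -0.0]
wrist_force: [-1.9, -0.9, 0.3]
grip_width: -0.003
```

```bash
cat > prt.py <<'E'
from prof import *; from plan import *
def go(i,names=('side','scene')):
    ims=[]
    for n in names:
        t=imaging.snapshot(n)
        cr=t['frame'][90:260,200:370] if n=='side' else t['frame'][200:370,310:480]
        ims.append(cv2.resize(cr,None,fx=2.3,fy=2.3,interpolation=cv2.INTER_CUBIC))
        p=prof(t,zmin=.15)
        p=p[(p[:,0]>.0)&(abs(p[:,1])>.025)]
        print(n)
        for z in np.arange(.15,.25,.01):
            q=p[(p[:,2]>=z)&(p[:,2]<z+.01)]
            if len(q)>3: print(round(z,3),len(q),np.percentile(q[:,0],[5,50,95]).round(4),np.percentile(q[:,1],[1,99]).round(3))
    cv2.imwrite(f'pics/prt{i}.png',np.hstack(ims))
    plan(.525,.1085,.290)
E
python3 -c "
from prt import *
go(1)"
```

```text
side
0.15 8 [0.0848 0.0878 0.089 ] [0.076 0.082]
0.16 10 [0.0871 0.0893 0.0923] [0.06  0.083]
0.17 8 [0.0903 0.0925 0.0944] [0.079 0.082]
0.18 9 [0.0927 0.0948 0.0961] [0.074 0.082]
0.19 88 [0.0945 0.0975 0.099 ] [-0.077  0.081]
0.2 137 [0.0867 0.0915 0.0962] [-0.063  0.067]
0.21 100 [0.0768 0.0818 0.0871] [0.024 0.068]
scene
0.15 148 [0.08   0.0827 0.0852] [-0.079  0.08 ]
0.16 149 [0.0826 0.0851 0.0883] [-0.08   0.078]
0.17 153 [0.0849 0.0876 0.0905] [-0.08   0.078]
0.18 66 [0.0872 0.0896 0.0922] [-0.08  0.08]
0.19 62 [0.0909 0.0941 0.0964] [-0.08  0.08]
0.2 78 [0.0836 0.0883 0.0928] [-0.064  0.064]
0.21 127 [0.0728 0.0764 0.0829] [-0.065  0.064]
13.82 pos [0.5051 0.1097 0.29  ] xyaw -93.65 z [ 0. -0. -1.] F [-0.2  0.6 -0.5] w -0.001
units [-0.001 -0.498 -0.001]
```

View pics/prt1.png

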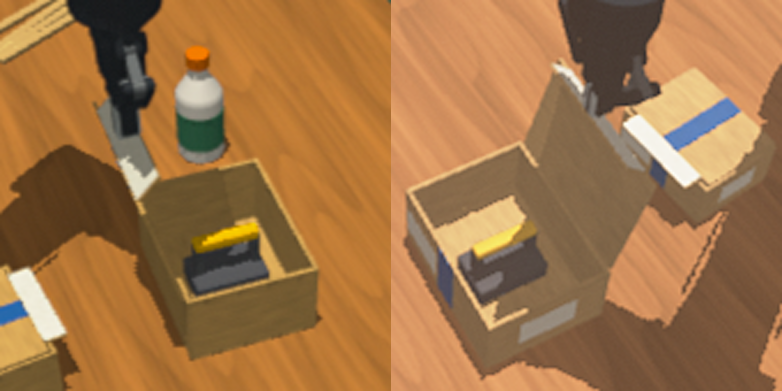

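The tab is folding (about 0.95 rad) and the lid has not moved. I continue over the crease and press down.

move_arm(
  steps=[
    {"delta_rot": [0,0,0],"translation": [0,-0.25,0],"hand": 1},
    {"delta_rot": [0,0,0],"translation": [0,-0.25,0.05],"hand": 1},
    {"delta_rot": [0,0,0],"translation": [0,-0.1,0.15],"hand": 1},
    {"delta_rot": [0,0,0],"translation": [0,0,0.15],"hand": 1},
    {"delta_rot": [0,0,0],"translation": [0,0,0],"hand": 1},
  ],
)

```text
clock: 14.45
ee_pos: [0.5282, 0.1083, 0.2753]
orientation: [2.149, -2.29, -0.001]
wrist_force: [1.6, 0.2, 0.6]
grip_width: -0.001
```

```bash
python3 -c "
from prt import *
go(2)"
```

```text
side
0.15 13 [0.0872 0.0892 0.0917] [0.032 0.081]
0.16 13 [0.0907 0.0929 0.0958] [0.051 0.083]
0.17 13 [0.0936 0.0955 0.0994] [0.046 0.083]
0.18 11 [0.097  0.0988 0.1017] [0.065 0.082]
0.19 200 [0.0896 0.0991 0.1032] [-0.076  0.079]
0.2 274 [0.0754 0.0833 0.0944] [-0.063  0.067]
scene
0.15 115 [0.0828 0.0857 0.0888] [-0.08  0.08]
0.16 84 [0.0859 0.0885 0.0912] [-0.08   0.077]
0.17 52 [0.0894 0.0918 0.0959] [-0.08 -0.05]
0.18 35 [0.0923 0.0949 0.0978] [-0.079 -0.058]
0.19 89 [0.0893 0.0965 0.1009] [-0.079 -0.026]
0.2 156 [0.0713 0.0805 0.0912] [-0.065  0.008]
0.24 4 [0.0492 0.0495 0.0509] [-0.025  0.029]
14.55 pos [0.528  0.1083 0.2757] xyaw -93.63 z [-0.001  0.    -1.   ] F [0.9 0.5 0.2] w 0.004
units [-0.001  0.077 -0.358]
```

View pics/prt2.png

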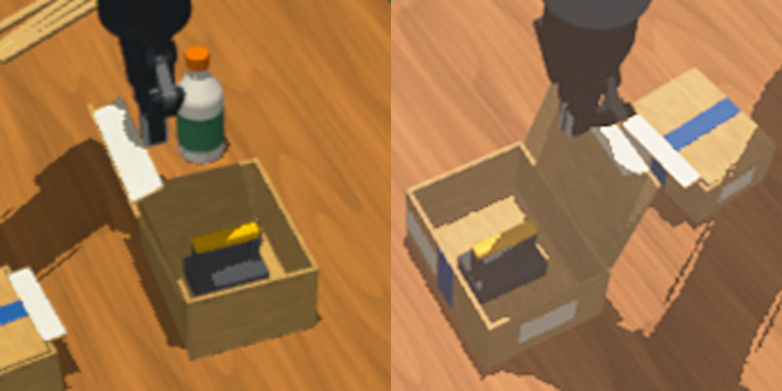

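The finger (side view (155,130)) has slipped past the tab's edge, and the tab is at about 1.45. I go up, back onto the tab, and press down.

move_arm(
  steps=[
    {"delta_rot": [0,0,0],"translation": [0,0,-0.5],"hand": 1},
    {"delta_rot": [0,0,0],"translation": [0,0.38,0],"hand": 1},
    {"delta_rot": [0,0,0],"translation": [0,0,0.2],"hand": 1},
    {"delta_rot": [0,0,0],"translation": [0,0,0.3],"hand": 1},
    {"delta_rot": [0,0,0],"translation": [0,0,0.1],"hand": 1},
  ],
)

```text
clock: 15.18
ee_pos: [0.5128, 0.1091, 0.2702]
orientation: [2.148, -2.289, -0.001]
wrist_force: [-0.7, 0.3, 0.1]
grip_width: 0.005
```

```bash
python3 -c "
from prt import *
go(3)"
```

```text
side
0.15 15 [0.0872 0.0894 0.0921] [0.028 0.084]
0.16 11 [0.0904 0.0928 0.0954] [0.047 0.083]
0.17 11 [0.0935 0.0953 0.0984] [0.046 0.082]
0.18 13 [0.097  0.099  0.1014] [0.062 0.084]
0.19 401 [0.0752 0.0917 0.103 ] [-0.072  0.079]
0.2 5 [0.078  0.0788 0.0848] [-0.044  0.051]
0.24 21 [0.0692 0.0813 0.0919] [-0.026  0.035]
scene
0.15 139 [0.0829 0.0856 0.0881] [-0.08   0.078]
0.16 51 [0.086  0.0892 0.0921] [-0.08  -0.049]
0.17 43 [0.09   0.0923 0.0949] [-0.08  0.08]
0.18 39 [0.0927 0.095  0.0973] [-0.08   0.077]
0.19 398 [0.0701 0.0822 0.099 ] [-0.08   0.064]
0.2 15 [0.0712 0.0792 0.0938] [-0.061  0.034]
0.24 8 [0.0637 0.0647 0.0666] [-0.028  0.04 ]
15.28 pos [0.5128 0.109  0.2707] xyaw -93.64 z [-0.002 -0.001 -1.   ] F [ 0.4 -0.2  0.6] w 0.001
units [-0.005 -0.303 -0.484]
```

View pics/prt3.png

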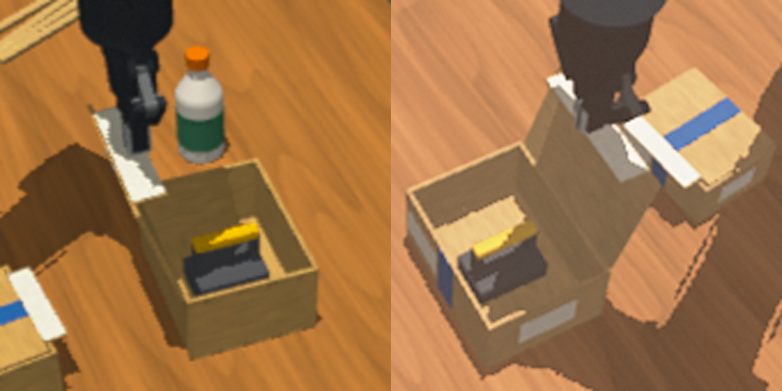

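The tab is horizontal, so the fold is about 1.87. I press a little farther past 1.9.

move_arm(
  steps=[
    {"delta_rot": [0,0,0],"translation": [0,0,0.07],"hand": 1},
    {"delta_rot": [0,0,0],"translation": [0,0,0.06],"hand": 1},
    {"delta_rot": [0,0,0],"translation": [0,0,0],"hand": 1},
  ],
)

```text
clock: 15.65
ee_pos: [0.5133, 0.1092, 0.2666]
orientation: [-2.15, 2.291, -0.0]
wrist_force: [0.5, -0.4, 0.3]
grip_width: 0.004
```

move_arm(
  steps=[
    {"delta_rot": [0,0,0],"translation": [0,0,-0.5],"hand": 1},
    {"delta_rot": [0,0,0],"translation": [0,0,-0.9],"hand": 1},
    {"delta_rot": [0,0,0],"translation": [0,0.6,0],"hand": 1},
    {"delta_rot": [0,0,0],"translation": [0,1,0],"hand": 1},
    {"delta_rot": [0,0,0],"translation": [0,0.8,0],"hand": 1},
  ],
)

```text
clock: 16.27
ee_pos: [0.4161, 0.1152, 0.3226]
orientation: [2.15, -2.291, -0.001]
wrist_force: [0.4, -0.5, -0.2]
grip_width: -0.001
```

```bash
python3 -c "
from prt import *
go(4)"
```

```text
side
0.15 16 [0.0878 0.0901 0.0929] [0.028 0.084]
0.16 9 [0.091  0.0925 0.096 ] [0.05  0.083]
0.17 13 [0.0934 0.0955 0.0993] [0.05  0.083]
0.18 14 [0.0804 0.0986 0.1015] [0.056 0.082]
0.19 440 [0.0744 0.0897 0.103 ] [-0.07   0.077]
scene
0.15 103 [0.0824 0.0852 0.0877] [-0.08   0.077]
0.16 47 [0.0862 0.0891 0.0916] [-0.081 -0.051]
0.17 43 [0.0895 0.092  0.0949] [-0.08  0.08]
0.18 67 [0.0711 0.0946 0.0986] [-0.08  0.08]
0.19 540 [0.071  0.086  0.0996] [-0.077  0.075]
16.38 pos [0.4152 0.1151 0.3234] xyaw -93.56 z [ 0.001  0.002 -1.   ] F [0.2 0.4 0.2] w -0.004
units [-0.003 -2.75   0.836]
```

View pics/prt4.png

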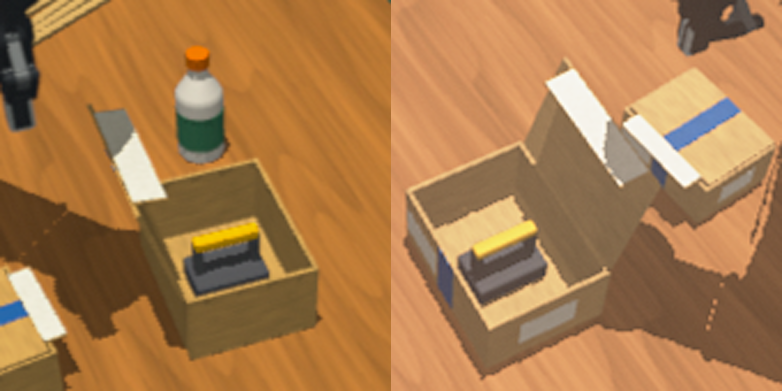

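The tab stays folded at about 1.9 and the lid is at about 1.85. I plan an arc on the lid's outer face, 100 mm from the hinge.

move_arm(
  steps=[
    {"delta_rot": [0,0,0],"translation": [0,0,0.8],"hand": 1},
    {"delta_rot": [0,0,0],"translation": [0,0,0.8],"hand": 1},
    {"delta_rot": [0,0,0],"translation": [0,-0.5,0.36],"hand": 1},
    {"delta_rot": [0,0,0],"translation": [0,-0.75,0],"hand": 1},
    {"delta_rot": [0,0,0],"translation": [0,0,0],"hand": 1},
  ],
)

```text
clock: 17.0
ee_pos: [0.4687, 0.112, 0.2434]
orientation: [2.148, -2.291, -0.0]
wrist_force: [-1.0, 0.8, 0.7]
grip_width: 0.002
```

```bash
cat > cpos.py <<'E'
from plan import *
def cpos():
    st=arm.state(); a=np.radians(176.6); d=st['ee_pos'][:2]-[.590,.105]
    x=d@[np.cos(a),np.sin(a)]; y=d@[-np.sin(a),np.cos(a)]
    print('carton x,y,tip',x.round(4),y.round(4),(st['ee_pos'][2]-.073).round(4),'F',st['wrist_force'].round(1),round(st['clock'],2)); return x,y,st['ee_pos'][2]-.073
E
python3 -c "
from cpos import *
x,y,z=cpos(); px,pz=x,z
for th in np.arange(1.7,-.01,-.1):
    r=.1; X=.064-r*np.cos(th)+.004*np.sin(th)+.008; Z=.08+r*np.sin(th)+.004*np.cos(th)
    print(round(th,1),X.round(4),Z.round(4),'units y,z',((X-px)/.04).round(2),(-(Z-pz)/.04).round(2)); px,pz=X,Z
"
```

```text
carton x,y,tip 0.1215 0.0002 0.1704 F [-1.   0.8  0.7] 17.0
1.7 0.0889 0.1787 units y,z -0.82 -0.21
1.6 0.0789 0.1798 units y,z -0.25 -0.03
1.5 0.0689 0.18 units y,z -0.25 -0.0
1.4 0.0589 0.1792 units y,z -0.25 0.02
1.3 0.0491 0.1774 units y,z -0.25 0.04
1.2 0.0395 0.1747 units y,z -0.24 0.07
1.1 0.0302 0.1709 units y,z -0.23 0.09
1.0 0.0213 0.1663 units y,z -0.22 0.12
0.9 0.013 0.1608 units y,z -0.21 0.14
0.8 0.0052 0.1545 units y,z -0.19 0.16
0.7 -0.0019 0.1475 units y,z -0.18 0.18
0.6 -0.0083 0.1398 units y,z -0.16 0.19
0.5 -0.0138 0.1315 units y,z -0.14 0.21
0.4 -0.0185 0.1226 units y,z -0.12 0.22
0.3 -0.0224 0.1134 units y,z -0.1 0.23
0.2 -0.0252 0.1038 units y,z -0.07 0.24
0.1 -0.0271 0.094 units y,z -0.05 0.25
-0.0 -0.028 0.084 units y,z -0.02 0.25
```

move_arm(
  steps=[
    {"delta_rot": [0,0,0],"translation": [0,-0.27,-0.07],"hand": 1},
    {"delta_rot": [0,0,0],"translation": [0,-0.27,-0.07],"hand": 1},
    {"delta_rot": [0,0,0],"translation": [0,-0.28,-0.07],"hand": 1},
    {"delta_rot": [0,0,0],"translation": [0,-0.25,-0.03],"hand": 1},
    {"delta_rot": [0,0,0],"translation": [0,-0.25,0],"hand": 1},
  ],
)

```text
clock: 17.62
ee_pos: [0.5206, 0.1087, 0.2539]
orientation: [2.15, -2.291, -0.0]
wrist_force: [-2.3, 0.7, -1.9]
grip_width: -0.002
```

move_arm(
  steps=[
    {"delta_rot": [0,0,0],"translation": [0,-0.25,0.02],"hand": 1},
    {"delta_rot": [0,0,0],"translation": [0,-0.25,0.04],"hand": 1},
    {"delta_rot": [0,0,0],"translation": [0,-0.24,0.07],"hand": 1},
    {"delta_rot": [0,0,0],"translation": [0,0,0],"hand": 1},
  ],
)

```text
clock: 18.12
ee_pos: [0.5507, 0.1069, 0.2486]
orientation: [-2.149, 2.29, -0.002]
wrist_force: [-0.0, -0.5, -0.6]
grip_width: 0.001
```

```bash
python3 -c "
from prt import *; from cpos import *
go(5); cpos()"
```

```text
side
0.15 100 [0.0363 0.0393 0.0415] [-0.077  0.081]
0.16 80 [0.0326 0.0354 0.0376] [-0.073  0.082]
0.17 120 [0.001  0.0293 0.0332] [-0.032  0.082]
0.18 128 [0.0097 0.0254 0.0294] [0.025 0.082]
0.19 69 [0.0186 0.0225 0.0257] [0.026 0.081]
0.22 21 [0.0329 0.0425 0.0531] [0.028 0.037]
0.23 22 [0.0295 0.0521 0.0532] [-0.037  0.045]
0.24 31 [0.0325 0.0498 0.0533] [-0.042  0.054]
scene
0.15 5 [0.0335 0.0352 0.0368] [-0.08  -0.056]
0.16 6 [0.0077 0.0313 0.0343] [-0.08   0.045]
0.17 132 [0.0003 0.003  0.0088] [-0.079  0.064]
0.18 242 [0.0046 0.0106 0.0204] [-0.078  0.072]
0.19 137 [0.0128 0.018  0.0213] [-0.079  0.077]
0.22 11 [0.0255 0.0268 0.0276] [-0.034  0.036]
0.23 28 [0.0259 0.0269 0.0283] [-0.04   0.043]
0.24 36 [0.026  0.027  0.0292] [-0.046  0.05 ]
18.23 pos [0.5502 0.107  0.2492] xyaw -93.63 z [ 0.002  0.    -1.   ] F [-0.2  0.6 -1. ] w 0.001
units [ 1.000e-03  6.290e-01 -1.022e+00]
carton x,y,tip 0.0398 0.0004 0.1762 F [-0.2  0.6 -1. ] 18.23
```

View pics/prt5.png

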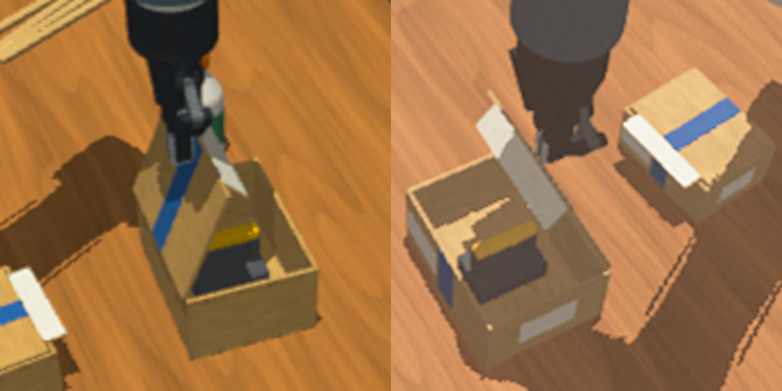

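The lid follows (about 1.2 rad) with the tab still folded about 1.9. I continue the arc.

move_arm(
  steps=[
    {"delta_rot": [0,0,0],"translation": [0,-0.23,0.09],"hand": 1},
    {"delta_rot": [0,0,0],"translation": [0,-0.22,0.12],"hand": 1},
    {"delta_rot": [0,0,0],"translation": [0,-0.21,0.14],"hand": 1},
    {"delta_rot": [0,0,0],"translation": [0,-0.19,0.16],"hand": 1},
    {"delta_rot": [0,0,0],"translation": [0,-0.18,0.18],"hand": 1},
  ],
)

```text
clock: 18.85
ee_pos: [0.5914, 0.1042, 0.2207]
orientation: [-2.15, 2.291, -0.001]
wrist_force: [-0.1, -1.2, 3.5]
grip_width: -0.001
```

move_arm(
  steps=[
    {"delta_rot": [0,0,0],"translation": [0,-0.16,0.19],"hand": 1},
    {"delta_rot": [0,0,0],"translation": [0,-0.14,0.21],"hand": 1},
    {"delta_rot": [0,0,0],"translation": [0,-0.12,0.22],"hand": 1},
    {"delta_rot": [0,0,0],"translation": [0,0,0],"hand": 1},
  ],
)

```text
clock: 19.35
ee_pos: [0.6069, 0.1031, 0.1947]
orientation: [2.148, -2.289, -0.002]
wrist_force: [-0.6, -0.5, -1.3]
grip_width: 0.001
```

```bash
python3 -c "
from prt import *; from cpos import *
go(6); cpos()"
```

```text
side
scene
19.45 pos [0.6069 0.1031 0.1956] xyaw -93.64 z [-0.002 -0.    -1.   ] F [0.1 0.1 0.3] w 0.002
units [-0.003  2.057 -2.357]
carton x,y,tip -0.017 0.0009 0.1226 F [0.1 0.1 0.3] 19.45
```

View pics/prt6.png

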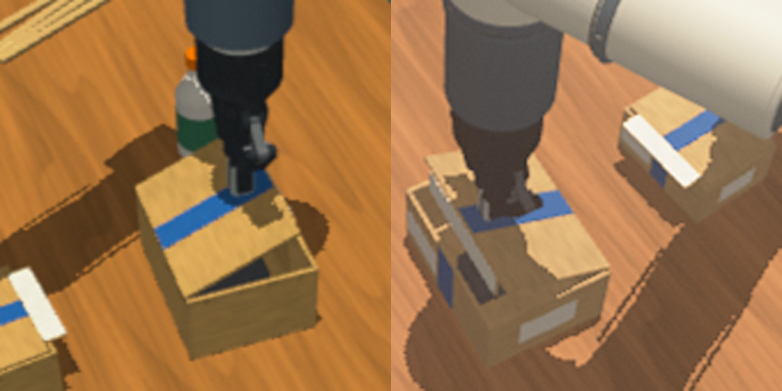

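The tab points straight down inside the front wall (scene crop (465,235)). I push the last part.

move_arm(
  steps=[
    {"delta_rot": [0,0,0],"translation": [0,-0.1,0.23],"hand": 1},
    {"delta_rot": [0,0,0],"translation": [0,-0.07,0.24],"hand": 1},
    {"delta_rot": [0,0,0],"translation": [0,-0.05,0.24],"hand": 1},
    {"delta_rot": [0,0,0],"translation": [0,-0.01,0.12],"hand": 1},
    {"delta_rot": [0,0,0],"translation": [0,0,0.05],"hand": 1},
  ],
)

```text
clock: 20.08
ee_pos: [0.6168, 0.1026, 0.1608]
orientation: [-2.15, 2.291, -0.0]
wrist_force: [0.4, 0.8, 2.4]
grip_width: 0.0
```

```bash
python3 -c "
from prt import *; from cpos import *
go(7); cpos()"
```

```text
side
0.22 9 [0.0007 0.0021 0.0032] [0.025 0.029]
0.23 12 [0.0002 0.003  0.0063] [0.025 0.031]
0.24 11 [0.0002 0.002  0.005 ] [0.025 0.029]
scene
20.18 pos [0.6164 0.1026 0.1608] xyaw -93.64 z [-0.001 -0.    -1.   ] F [-1.1 -0.3 -0.2] w -0.0
units [-2.000e-03  2.291e+00 -3.228e+00]
carton x,y,tip -0.0265 0.0008 0.0878 F [-1.1 -0.3 -0.2] 20.18
```

View pics/prt7.png

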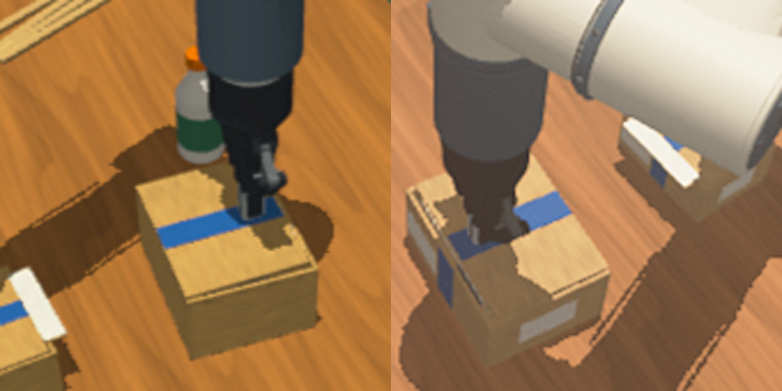

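Almost shut. I press gently in 2 mm steps until the force rises.

move_arm(
  steps=[
    {"delta_rot": [0,0,0],"translation": [0,0,0.06],"hand": 1},
    {"delta_rot": [0,0,0],"translation": [0,0,0],"hand": 1},
  ],
)

```text
clock: 20.42
ee_pos: [0.6164, 0.1026, 0.1585]
orientation: [2.15, -2.291, -0.0]
wrist_force: [0.6, -0.6, 0.6]
grip_width: -0.001
```

move_arm(
  steps=[
    {"delta_rot": [0,0,0],"translation": [0,0,0.05],"hand": 1},
    {"delta_rot": [0,0,0],"translation": [0,0,0],"hand": 1},
  ],
)

```text
clock: 20.68
ee_pos: [0.6165, 0.1026, 0.1567]
orientation: [2.15, -2.291, -0.0]
wrist_force: [-0.1, 0.5, 2.4]
grip_width: -0.005
```

move_arm(
  steps=[
    {"delta_rot": [0,0,0],"translation": [0,0,0.05],"hand": 1},
    {"delta_rot": [0,0,0],"translation": [0,0,0],"hand": 1},
  ],
)

```text
clock: 20.92
ee_pos: [0.6165, 0.1026, 0.1565]
orientation: [-2.15, 2.29, -0.001]
wrist_force: [-4.3, -0.6, 11.4]
grip_width: 0.003
```

move_arm(
  steps=[
    {"delta_rot": [0,0,0],"translation": [0,0,0.04],"hand": 1},
    {"delta_rot": [0,0,0],"translation": [0,0,0],"hand": 1},
  ],
)

```text
clock: 21.18
ee_pos: [0.6165, 0.1026, 0.1563]
orientation: [-2.15, 2.289, -0.002]
wrist_force: [-7.6, 0.9, 18.0]
grip_width: -0.0
```

It is on a hard stop at tip height 83.5 mm, which is a flat lid. I retreat and check.

move_arm(
  steps=[
    {"delta_rot": [0,0,0],"translation": [0,0,-0.3],"hand": 1},
    {"delta_rot": [0,0,0],"translation": [0,0,-0.8],"hand": 1},
    {"delta_rot": [0,0,0],"translation": [0,0,-1],"hand": 1},
    {"delta_rot": [0,0,0],"translation": [1,0,-1],"hand": 1},
    {"delta_rot": [0,0,0],"translation": [1,0,-0.5],"hand": 1},
  ],
)

```text
clock: 21.8
ee_pos: [0.6119, 0.0223, 0.2995]
orientation: [-2.149, 2.288, -0.003]
wrist_force: [0.9, 0.1, -0.7]
grip_width: -0.001
```

move_arm(
  steps=[
    {"delta_rot": [0,0,0],"translation": [1,0.5,0],"hand": 1},
    {"delta_rot": [0,0,0],"translation": [1,0.5,0],"hand": 1},
    {"delta_rot": [0,0,0],"translation": [1,0.5,0],"hand": 1},
    {"delta_rot": [0,0,0],"translation": [0,0,0],"hand": 1},
  ],
)

```text
clock: 22.3
ee_pos: [0.5427, -0.0953, 0.2975]
orientation: [2.146, -2.294, 0.0]
wrist_force: [0.2, 0.5, -0.2]
grip_width: -0.002
```

```bash
python3 -c "
from prof import *; from cpos import *
ims=[]
for n in ('side','scene'):
    t=imaging.snapshot(n); cv2.imwrite(f'pics/{n}_end.png',t['frame'])
    ims.append(cv2.resize(t['frame'][120:260,220:360] if n=='side' else t['frame'][225:365,310:450],None,fx=2.8,fy=2.8,interpolation=cv2.INTER_CUBIC))
    p=prof(t,zmin=.074); p=p[p[:,2]<.11]
    for x in np.arange(-.07,.07,.01):
        q=p[(p[:,0]>=x)&(p[:,0]<x+.01)&(abs(p[:,1])<.07)]
        if len(q)>3: print(n,round(x,2),len(q),np.percentile(q[:,2],[5,50,95]).round(4))
    a=dict(np.load(f'{n}0.npz'))
    for l,b in (('truss',None),('glue',None),('offcut',None)):
        r=models.outline_of(t,l); print(l,[ (round(k['confidence'],2),k['box']) for k in r[:1]])
cv2.imwrite('pics/end.png',np.hstack(ims)); cpos()
"
```

```text
side -0.07 7 [0.078  0.0806 0.0819]
side -0.06 23 [0.0755 0.0821 0.0847]
side -0.05 18 [0.0821 0.0835 0.0854]
side -0.04 13 [0.0818 0.0839 0.086 ]
side -0.03 20 [0.0816 0.084  0.0865]
side -0.02 99 [0.0814 0.0838 0.086 ]
side -0.01 168 [0.0816 0.0842 0.0867]
side 0.0 199 [0.0815 0.0841 0.087 ]
side 0.01 198 [0.0816 0.0841 0.0872]
side 0.02 197 [0.0812 0.0839 0.0867]
side 0.03 209 [0.0816 0.0841 0.0864]
side 0.04 204 [0.0816 0.0843 0.0869]
side 0.05 204 [0.0811 0.0842 0.0869]
side 0.06 162 [0.0755 0.0834 0.0862]
truss [(0.77, [389.0, 240.7, 480.5, 348.9])]
glue [(0.59, [277.1, 110.6, 293.8, 159.0])]
offcut [(0.87, [257.4, 408.0, 295.9, 479.5])]
scene -0.07 145 [0.0754 0.0797 0.0833]
scene -0.06 250 [0.0798 0.0836 0.0874]
scene -0.05 265 [0.0808 0.0844 0.0869]
scene -0.04 265 [0.0807 0.0839 0.0875]
scene -0.03 249 [0.0809 0.0841 0.0875]
scene -0.02 269 [0.0808 0.0843 0.0874]
scene -0.01 243 [0.0808 0.0841 0.0872]
scene 0.0 251 [0.0807 0.0839 0.0874]
scene 0.01 261 [0.0806 0.0841 0.0875]
scene 0.02 244 [0.0806 0.0841 0.0871]
scene 0.03 253 [0.0811 0.0841 0.0878]
scene 0.04 251 [0.0807 0.0844 0.0877]
scene 0.05 246 [0.0812 0.084  0.0874]
scene 0.06 79 [0.0805 0.0839 0.0869]
truss [(0.61, [203.2, 197.0, 270.7, 276.6])]
glue [(0.83, [377.1, 372.7, 404.6, 416.1])]
offcut [(0.27, [318.1, 258.8, 403.6, 341.5])]
carton x,y,tip 0.0338 0.1999 0.2238 F [ 0.3  0.3 -0.2] 22.7
```

View pics/end.png

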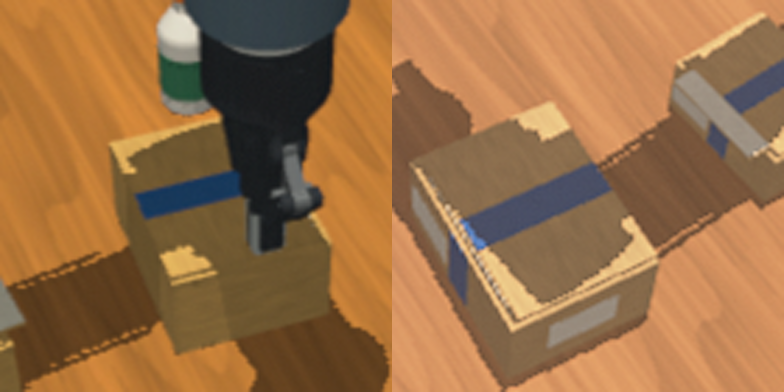

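View pics/scene_end.png

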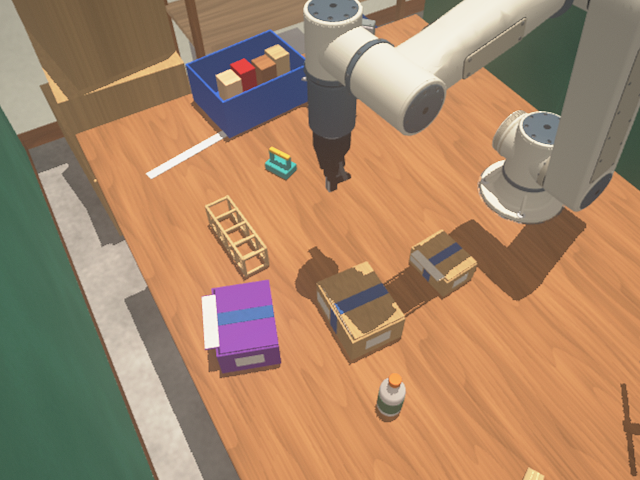

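The lid is flat at 84 mm from hinge to crease in both views, no white tab shows outside or on the rim, and the bystanders' boxes are unchanged. The arm is clear.

```bash
python3 -c "
from station import arm
print(arm.sign_off())"
```

```text
the job is handed in; nothing more can be done
None
```

I set the weight upright in the carton, folded the tab inward and shut the lid. I handed the job in at about 22.7 s of the 58 s allowed; no verdict came back.

- **Weight:** I gripped the dark iron weight by its yellow bar and lowered it onto the carton floor until the force reading showed contact, then released it. The wrist camera then put its handle at (591, 106) mm against a carton centre of (590, 105) mm, standing upright. It is hidden now, so I could not look at it again after closing the lid.
- **Tab:** On my first press the finger slipped past the tab's edge. I lifted, moved back onto the tab and pressed again, and it then held at about 1.9 rad.
- **Lid:** I pushed it shut along an arc, then pressed gently to a hard stop at a reading of about 18 N, the largest I saw on the carton (force was only read at the end of each move).
- **Last checks:** In both camera views the lid surface is flat at 84 mm from hinge to crease. No white tab shows outside or on the rim; that it sits inside is inferred from this and from pictures taken during closing.
- **Bystanders:** The truss and glue bottle stayed where they were in both views to within a few pixels. The offcut did too in the side view. In the final scene view the network instead reported a low-confidence box on the carton, so that one check disagreed.

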